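Turn a brass plate over on the chute and clamp it in the sprung holder

TASK

The brass plate lies with its dull grey back up and is wanted bright face up in the engraver's holder. Lay it flat on the top shelf of the green turn-over chute and let it tip over the shelf's far edge, so that it turns over on the ramp and comes to rest in the tray, bright face up; then take it by its long edges, push the holder's sprung jaw back with the plate's end, lower the plate flat onto the bed between the two jaws and leave it clamped there, against the fixed jaw. Do not knock the brush, graver and punch lying nearby out of place.

Things in the scene. Friction and masses are not known exactly. Their poses are not given: they have to be found in the camera images.
- plate_center (a point): Centre of the brass plate: 80 mm long (x), 56 mm wide (y), 6 mm thick (z), 0.16 to 0.29 kg. Its z axis points out of the dull grey back: up at the start, when it lies flat on the bench (centre 3 mm up); down at the end, when the bright brass face with the dark double border line is up. Grip it across the 56 mm width.
- brow (a point): Middle of the far edge (brow) of the chute's top shelf, on the shelf, 190 mm above the bench. x: level, from the shelf out over the brow; y across. Shelf: slick, 40 mm wide, 81 mm back to a lip 8 mm proud; nothing beside it within 22 mm below its top. Past the brow, an 82 mm open gap up to a buffer 10 mm higher than the shelf; 83 mm below it a slick 68 mm wide ramp falls 36 deg back to -x.
- tray (a point): On the tray floor, 30 mm above the bench, 167 mm to -x of the brow (axes as the brow's): the plate's centre comes to rest here, within about 10 mm in x and 6 mm sideways, up to 5 deg askew. The floor is 40 mm wide, so the plate overhangs it; stop 40 mm to -x; low ears at both ends, 11 mm higher than the floor; between them, from -21 to +27 mm in x, the sides are open to the bench for fingers.
- seat (a point): In the engraver's holder: where the plate's centre must end, 31 mm above the bench. x: level, from the fixed to the sprung jaw, along the plate's length; y across. Bed 36 mm wide, top 3 mm below this point, so the plate overhangs it 10 mm a side; beside it only a foot plate 8 mm thick. Fixed jaw: face at x = -40 mm, top only 4 mm above the bed (32 mm above the bench). Jaws are 40 mm wide.
- jaw_face (a point): Middle of the front face of the sprung aluminium jaw, 10 mm above the bed (38 mm above the bench); the jaw's top is 16 mm above the bed, 12 mm higher than the fixed jaw's. With the jaw forward the face is 32 mm to +x of the seat: the gap is 72 mm for the 80 mm plate. Axes as the seat's.
- jaw (a joint): How far the sprung jaw is pressed back (towards the seat's +x), in m: 0 forward, 0.020 end of travel. The spring pushes with about 5 N at 0, 8 N at 0.008, 9.6 N at 0.012. With the plate clamped it reads 0.008.
- brush: Bystander: brass bristle brush with a wooden handle, about 128 x 158 x 25 mm, lying at the back right; leave alone.
- burin: Bystander: graver with a turned wooden handle, about 172 mm long and 33 mm high, lying between the chute and the holder, near the robot; leave alone.
- punch: Bystander: steel punch, 125 mm long and 9 mm thick, lying to the left of the holder; leave alone.
- chute: The green turn-over chute, fixed; origin on the bench below the brow, axes as the brow's. A plate let go lengthwise (long side along x, within 5 mm of the middle) with its centre 3 to 25 mm past the brow tips nose down through the gap, turns over and slides back under the shelf into the tray, other face up, within 1.5 s. With its centre short of the brow it stays on the shelf.
Not all that is in view belongs to the job. Leave any purple look-alike of the part that bears plate_center alone.

How it is judged:
By the outcome, as a careful person would: the job done as asked, in the order asked, and still so for the second after the job is handed in, with the robot touching nothing.
It also fails if it takes over 70 s, if anything falls off the work surface, if the arm or the gripper's body presses on something with over 40 N, if the wrist force passes 120 N, or if a joint passes its speed limit or range.

ROBOT

A 7-joint arm with a two-finger parallel gripper is mounted at the origin on a cart in front of the work surface, level with it; the furniture and walls round the work are solid. World frame = base frame: x ahead of the robot, y to its left, z up, the work surface at z = 0. Lengths are in m, angles in rad, forces in N, time in s.
With the tool pointing down it reaches from about 0.425 to 1.025 m from the base axis. Payload 3.6 kg.
Tool frame: the origin (TCP) lies at the very end of the fingers, on their centre line; the grasp point (between the pads) lies 19 mm behind it (manip.tcp_to_grasp is the distance from the TCP to the grasp point, in m); z points along the fingers, y is the direction in which the jaws open and shut (so a half turn about z gives the same grasp; the last joint's range is limited). The gripper opens to 85 mm and grips with 20 to 120 N. Pads are 22 mm wide; open, the fingers measure 114 mm over their backs; the gripper's body (76 mm by 85 mm) begins 54 mm behind the grasp point. The pads swing forward as they close: fully open they stand 13 mm farther back than shut.
Start: joints at [-1.286, 0.591, 0.048, 1.609, -0.033, 0.943, -0.034], TCP at [0.268, 0.674, 0.231] pointing down, gripper open.
Joint ranges: [-2.69, 2.69], [-0.47, 2.24], [-1.27, 1.36], [0.19, 2.51], [-1.53, 4.68], [0.08, 2.07], [-3.09, 3.09]. Speed limits (rad/s): [2.57, 2.57, 3.14, 3.14, 3.14, 3.14, 3.14].

INTERFACE

Orientations are given as a rotation vector (axis times angle).
In Python, from rig import manip, cams gives the robot as it stands.
- The arm moves only by the tool play_rows, never from a script. Its argument "plan" is a list of rows, each a list of 7 numbers: the shift along the tool's x, y, z in m, then the turn, a rotation vector about the tool's x, y, z in rad, then the closure, from -1 (fully open) to 1 (shut), so that 0 is half open. A call has 1 to 20 rows; each row is the pose to reach, as a shift and turn from the pose commanded when the call began, along the tool's axes at that moment; what a row does not reach only later rows make up. A row lasts 1/8 s, in which the tool goes at most 62.5 mm and 10.7 degrees, less where a joint would pass 70% of its speed; a pose out of reach is approached as far as the arm can. A call with a gripper value outside its range is refused whole. The fingers move at their own pace and stop on an object; "squeeze" is the grip in N (left out, the last holds). Time passes only in rows, so rows that repeat a pose let the fingers close. It gives the time, the measured TCP pose, the force and the opening at its end, in the units of the state.
- manip.state(): the state, without advancing time (a new reading comes with each control period).
- cams.camera(name): name is "scene" or "top"; returns the picture (420x560x3 uint8, red, green, blue); there is no depth.
- cams.calibration(name): a dict with "fx", "fy", "cx", "cy" (pixels), "R" (3x3) and "t" (3): a world point X has camera coordinates R X + t. Camera axes: x right, y down, z forward; pixel columns grow to the right and rows downward; lengths in m; the calibration is good to about 2 mm. A picture is of the moment at which its call begins. calibration takes no time and is no camera call.
- manip.close_job(): hands the job in, once; it reports no verdict.
The state is a dict: "t": time; "q": joint angles; "qd": joint speeds; "tau": joint torques, N m; "tcp_pos": TCP position; "eef_rot": TCP orientation; "force": force on the tool from outside, world axes, zero at the start; "wrist_torque": the same for the moment, N m; "grip_width": finger opening in m.
Only numpy, scipy, OpenCV 4.12 (cv2) and the standard library are available. Lean on these libraries where they do the work, as an engineer would, in place of code of your own. Each camera call takes 0.05 s, during which the arm holds its last target.

## Working session

There is one attempt and no reset: what is moved stays moved. The work goes in short steps, Python scripts to look and compute and a tool call to move; the robot and the scene stay as the last step left them, time stands still between calls to the robot, and variables do not carry over. Pictures are saved under pics/ and viewed, and the job is handed in when it is done.

Besides the shell and the picture viewer there is one more tool, called after "Emit:" by a JSON object that holds its "api" and its "payload". play_rows: Moves the arm, as the interface text tells. Its arguments: {"type":"object","properties":{"plan":{"type":"array","items":{"type":"array","items":{"type":"number"}}},"squeeze":{"type":"number"}},"required":["plan"]}

```bash
ls; mkdir -p pics; python3 - <<'E'
from rig import manip, cams
import cv2
for n in("scene","top"):
    cv2.imwrite(f"pics/{n}0.png",cv2.cvtColor(cams.camera(n),cv2.COLOR_RGB2BGR)); print(n,cams.calibration(n))
print(manip.state(),manip.tcp_to_grasp)
E
```

```text
pics
scene {'fx': 436.6050993863047, 'fy': 436.6050993863047, 'cx': 275.2713435074725, 'cy': 208.30555798909066, 'R': array([[ 0.52199268, -0.85294778, -0.00193053],
       [-0.63400276, -0.38648517, -0.66982812],
       [ 0.57058229,  0.35086934, -0.74251368]]), 't': array([-0.28545264,  0.43664816,  0.9506101 ])}
top {'fx': 426.3864461910517, 'fy': 426.3864461910517, 'cx': 278.2519049200059, 'cy': 205.22258885614445, 'R': array([[ 0.01298913, -0.99990976, -0.0034291 ],
       [-0.987187  , -0.01227825, -0.15909456],
       [ 0.1590381 ,  0.00545166, -0.98725739]]), 't': array([-0.00625764,  0.56535083,  1.43396002])}
{'t': 0.1, 'q': array([-1.28548951,  0.5920188 ,  0.04827438,  1.60969544, -0.03329986,
        0.94274744, -0.03372279]), 'qd': array([-1.87585983e-03, -2.88350638e-03, -8.14384601e-05, -3.85975649e-03,
       -6.60794833e-04, -2.49445660e-03, -4.94505937e-04]), 'tau': array([ 4.68749990e-03, -5.49996042e+01,  1.55316554e+00, -1.98822677e+01,
        9.69577173e-03,  3.84164669e-03,  5.06061838e-06]), 'tcp_pos': array([0.26780617, 0.67290625, 0.23026016]), 'eef_rot': array([-0.5912947 , -3.08514674,  0.00321076]), 'force': array([-0.02747713, -0.4430001 , -0.35537392]), 'wrist_torque': array([-0.03820624, -0.01152882,  0.02713501]), 'grip_width': 0.08535583906850387} 0.0187
```

View pics/scene0.png

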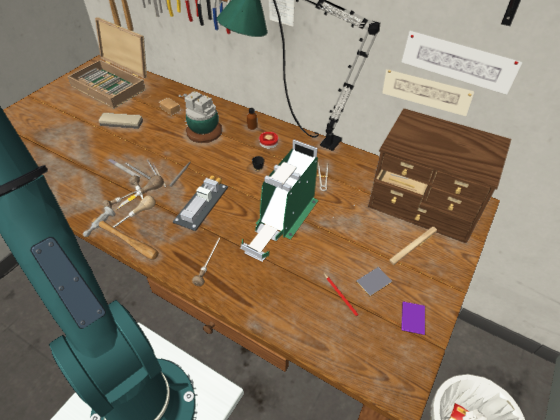

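View pics/top0.png

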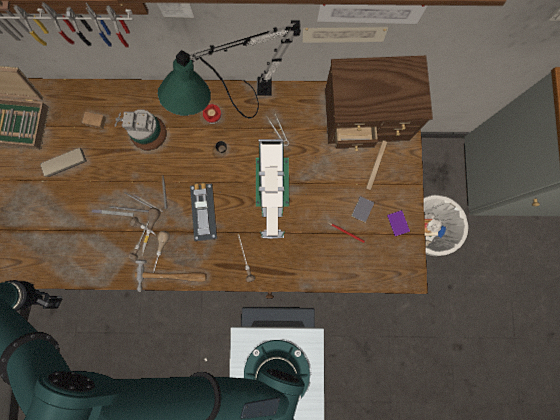

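The grey plate is at about (362,209) in top and (375,281) in scene. The chute is at top (271,185), the holder at (203,212), and the purple decoy at (398,222). I'll enlarge these areas.

```bash
python3 - <<'E'
import cv2
t=cv2.imread("pics/top0.png");s=cv2.imread("pics/scene0.png")
def c(im,x0,y0,x1,y1,k,n): cv2.imwrite(f"pics/{n}.png",cv2.resize(im[y0:y1,x0:x1],None,fx=k,fy=k,interpolation=cv2.INTER_CUBIC))
c(t,175,130,295,250,5,"t_a"); c(t,335,180,425,250,8,"t_b"); c(s,235,130,335,270,4,"s_a"); c(s,165,165,240,235,8,"s_b"); c(s,340,250,440,345,6,"s_c")
E
```

```text
(no output)
```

View pics/t_a.png

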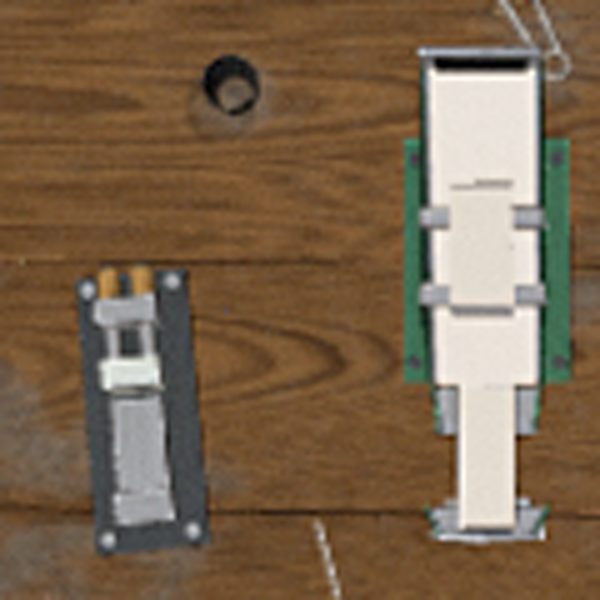

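View pics/t_b.png

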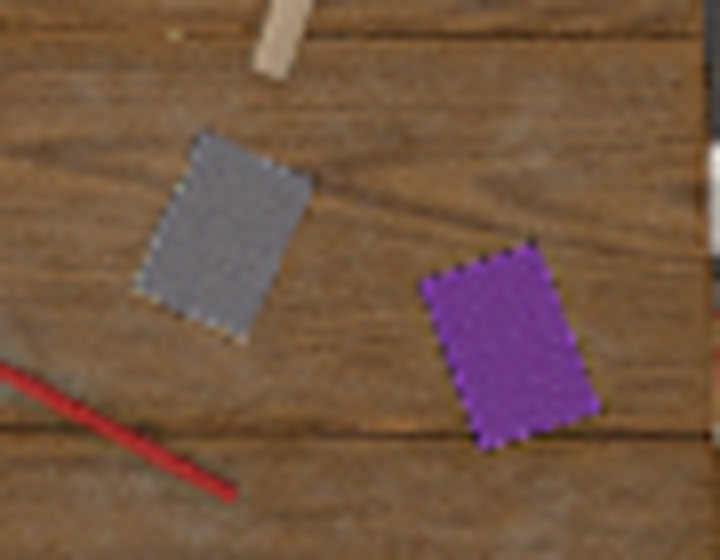

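View pics/s_a.png

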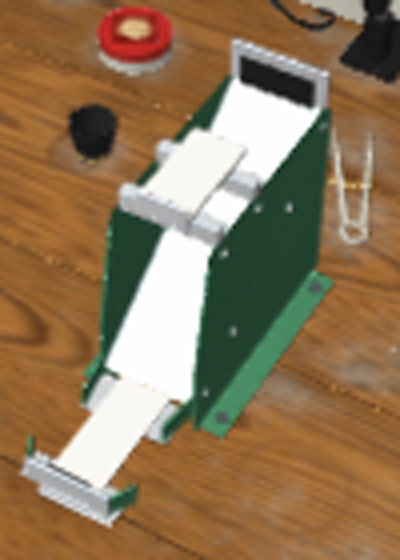

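View pics/s_b.png

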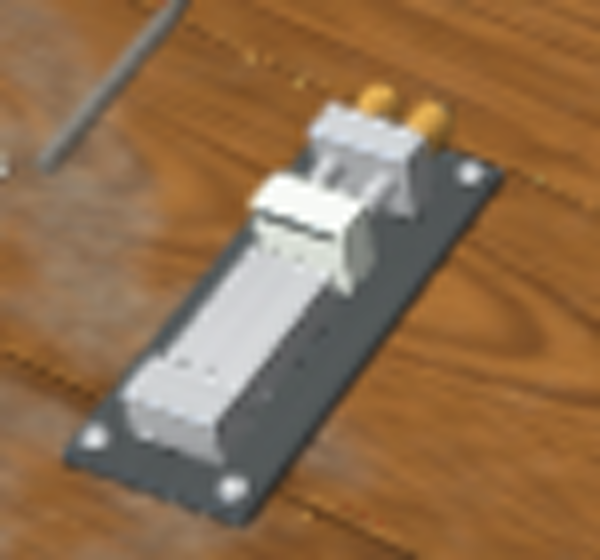

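View pics/s_c.png

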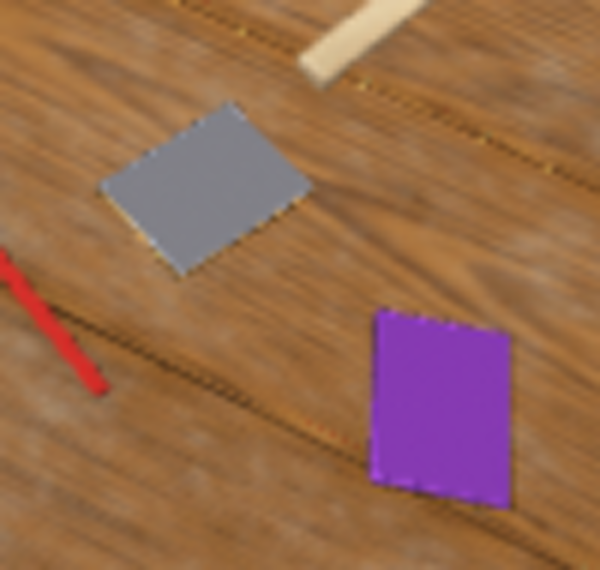

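```bash
cat > h.py <<'E'
import numpy as np
from rig import cams
from scipy.optimize import least_squares
C={n:cams.calibration(n) for n in("scene","top")}
def px(crop,x0,y0,k): return (np.array(crop,float)+.5)/k-.5+np.array([x0,y0])
def proj(n,X):
    c=C[n];p=c["R"]@np.asarray(X)+c["t"];return np.array([c["fx"]*p[0]/p[2]+c["cx"],c["fy"]*p[1]/p[2]+c["cy"]])
def ray(n,uv,z):
    c=C[n];d=c["R"].T@np.array([(uv[0]-c["cx"])/c["fx"],(uv[1]-c["cy"])/c["fy"],1]);o=-c["R"].T@c["t"]
    return o+d*(z-o[2])/d[2]
def fit(obs,x0):
    # obs: (cam, uv, local xyz with None x/y allowed?)
    def w(p,l): c,s=np.cos(p[2]),np.sin(p[2]);return [p[0]+c*l[0]-s*l[1],p[1]+s*l[0]+c*l[1],l[2]]
    f=lambda p:np.concatenate([proj(n,w(p,l))-uv for n,uv,l in obs])
    r=least_squares(f,x0,loss="soft_l1");return r.x,f(r.x).reshape(-1,2)
E
python3 - <<'E'
from h import *
np.set_printoptions(precision=4,suppress=True)
T=[px(p,335,180,8) for p in[(205,130),(315,182),(245,342),(135,290)]]
S=[px(p,340,250,6) for p in[(230,102),(313,186),(183,275),(100,186)]]
for n,L in(("top",T),("scene",S)):
    W=np.array([ray(n,u,.006) for u in L]);print(n,W.mean(0),np.linalg.norm(np.roll(W,-1,0)-W,axis=1)); 
    d=W[0]-W[3]+W[1]-W[2];print(np.arctan2(d[1],d[0]))
print("punch etc")
a=lambda p:px(p,175,130,5); b=lambda p:px(p,235,130,4)
for nm,n,u,z in[("browL","top",a((450,187)),.19),("browR","top",a((514,183)),.19),("browL","scene",b((197,130)),.19),("browR","scene",b((247,150)),.19),
 ("stopL","top",a((459,528)),.03),("stopR","top",a((517,528)),.03),("stopL","scene",b((57,463)),.03),("stopR","scene",b((103,485)),.03),
 ("bufL","top",a((420,50)),.2),("bufR","top",a((543,50)),.2)]:
    print(nm,n,ray(n,u,z))
g=lambda p:px(p,165,165,8)
for nm,n,u,z in[("footBL","top",a((77,272)),.008),("footBR","top",a((187,268)),.008),("footFL","top",a((97,553)),.008),("footFR","top",a((210,541)),.008),
 ("jawfaceL","top",a((103,392)),.044),("jawfaceR","top",a((160,388)),.044),("fixL","top",a((114,497)),.032),("fixR","top",a((172,492)),.032),
 ("jawTopL","scene",g((252,207)),.044),("jawTopR","scene",g((335,237)),.044),("fixL","scene",g((155,362)),.032),("fixR","scene",g((232,398)),.032),
 ("ffl","scene",g((65,460)),.008),("ffr","scene",g((248,525)),.008),("fbr","scene",g((505,172)),.008)]:
    print(nm,n,ray(n,u,z))
E
```

```text
top [ 0.5618 -0.2992  0.006 ] [0.0537 0.0791 0.0533 0.0794]
-0.42132046038761434
scene [ 0.5614 -0.2992  0.006 ] [0.0538 0.0783 0.0543 0.0786]
-0.41361137097771644
punch etc
browL top [0.6643 0.045  0.19  ]
browR top [0.6674 0.0045 0.19  ]
browL scene [0.6626 0.0426 0.19  ]
browR scene [0.6629 0.0032 0.19  ]
stopL top [0.4621 0.0407 0.03  ]
stopR top [0.4626 0.0005 0.03  ]
stopL scene [0.4709 0.0393 0.03  ]
stopR scene [0.4717 0.0018 0.03  ]
bufL top [0.7511 0.0653 0.2   ]
bufR top [ 0.752  -0.0129  0.2   ]
footBL top [0.6446 0.3189 0.008 ]
footBR top [0.6485 0.24   0.008 ]
footFL top [0.4432 0.2955 0.008 ]
footFR top [0.4527 0.2164 0.008 ]
jawfaceL top [0.5522 0.2891 0.044 ]
jawfaceR top [0.5555 0.2496 0.044 ]
fixL top [0.4804 0.2806 0.032 ]
fixR top [0.4844 0.2404 0.032 ]
jawTopL scene [0.5531 0.2875 0.044 ]
jawTopR scene [0.5569 0.2507 0.044 ]
fixL scene [0.4792 0.2767 0.032 ]
fixR scene [0.4801 0.2411 0.032 ]
ffl scene [0.4385 0.2909 0.008 ]
ffr scene [0.4493 0.2134 0.008 ]
fbr scene [0.6465 0.2396 0.008 ]
```

```bash
cat > mv.py <<'E'
import numpy as np, sys
from rig import manip
from scipy.spatial.transform import Rotation as Rn
np.set_printoptions(precision=4,suppress=True)
def Rdown(yaw): # tool y along dir yaw+pi/2, tool z down, tool x along yaw+pi
    c,s=np.cos(yaw),np.sin(yaw)
    return np.array([[-c,-s,0],[-s,c,0],[0,0,-1.]])
def rel(p0,rv0,targets):
    R0=Rn.from_rotvec(rv0).as_matrix()
    for p,yaw in targets:
        R=Rdown(yaw)
        print(R0.T@(np.array(p)-p0), Rn.from_matrix(R0.T@R).as_rotvec())
def st():
    s=manip.state();print(s["t"],s["tcp_pos"],s["eef_rot"],s["force"],s["grip_width"]);return s
E
python3 - <<'E'
from mv import *
s=st()
rel(np.array([.268,.674,.231]),s["eef_rot"],[((.45,.45,.27),-.418),((.5,.05,.28),-.418),((.5616,-.2992,.10),-.418),((.5616,-.2992,.03),-.418)])
R=Rn.from_rotvec(s["eef_rot"]).as_matrix();print(R)
E
```

```text
0.1 [0.2678 0.6729 0.2303] [-0.5913 -3.0851  0.0032] [-0.0275 -0.443  -0.3554] 0.08535583906850387
[-0.2519 -0.1409 -0.0387] [-0.0021  0.0001  0.0393]
[-0.4463 -0.4941 -0.0479] [-0.0021  0.0001  0.0393]
[-0.6326 -0.7954  0.1327] [-0.0021  0.0001  0.0393]
[-0.6326 -0.7953  0.2027] [-0.0021  0.0001  0.0393]
[[-0.9291  0.3697 -0.0007]
 [ 0.3697  0.9291 -0.002 ]
 [-0.0001 -0.0021 -1.    ]]
```

Emit:
{"api": "play_rows", "payload": {"plan": [[-0.252, -0.141, -0.039, -0.002, 0, 0.039, -1], [-0.252, -0.141, -0.039, -0.002, 0, 0.039, -1], [-0.252, -0.141, -0.039, -0.002, 0, 0.039, -1], [-0.252, -0.141, -0.039, -0.002, 0, 0.039, -1], [-0.252, -0.141, -0.039, -0.002, 0, 0.039, -1], [-0.446, -0.494, -0.048, -0.002, 0, 0.039, -1], [-0.446, -0.494, -0.048, -0.002, 0, 0.039, -1], [-0.446, -0.494, -0.048, -0.002, 0, 0.039, -1], [-0.446, -0.494, -0.048, -0.002, 0, 0.039, -1], [-0.446, -0.494, -0.048, -0.002, 0, 0.039, -1], [-0.446, -0.494, -0.048, -0.002, 0, 0.039, -1], [-0.446, -0.494, -0.048, -0.002, 0, 0.039, -1], [-0.633, -0.795, 0.133, -0.002, 0, 0.039, -0.6], [-0.633, -0.795, 0.133, -0.002, 0, 0.039, -0.6], [-0.633, -0.795, 0.133, -0.002, 0, 0.039, -0.6], [-0.633, -0.795, 0.133, -0.002, 0, 0.039, -0.6], [-0.633, -0.795, 0.133, -0.002, 0, 0.039, -0.6], [-0.633, -0.795, 0.133, -0.002, 0, 0.039, -0.6], [-0.633, -0.795, 0.133, -0.002, 0, 0.039, -0.6], [-0.633, -0.795, 0.133, -0.002, 0, 0.039, -0.6]], "squeeze": 60}}

```text
t: 2.6
tcp_pos: [0.5613, -0.3003, 0.0973]
eef_rot: [-0.655, -3.071, -0.003]
force: [0.7, 0.8, 1.2]
grip_width: 0.0686
```

Emit:
{"api": "play_rows", "payload": {"plan": [[0, 0, 0.04, 0, 0, 0, -0.6], [0, 0, 0.07, 0, 0, 0, -0.6], [0, 0, 0.07, 0, 0, 0, -0.6], [0, 0, 0.07, 0, 0, 0, -0.6]]}}

```text
t: 3.1
tcp_pos: [0.5635, -0.2976, 0.0298]
eef_rot: [0.648, 3.072, 0.004]
force: [0.8, 0.5, 0.2]
grip_width: 0.0679
```

```bash
cat > shot.py <<'E'
import sys,cv2
from rig import cams
from mv import st
from h import proj
# shot name cam x0 y0 x1 y1 k
n,cam=sys.argv[1:3];x0,y0,x1,y1,k=map(int,sys.argv[3:8])
s=st();im=cv2.cvtColor(cams.camera(cam),cv2.COLOR_RGB2BGR);cv2.imwrite(f"pics/{n}_full.png",im)
cv2.imwrite(f"pics/{n}.png",cv2.resize(im[y0:y1,x0:x1],None,fx=k,fy=k,interpolation=cv2.INTER_CUBIC))
u=proj(cam,s["tcp_pos"]);print("tcp px",u,"crop",(u+.5-[x0,y0])*k-.5)
E
python3 shot.py p1 scene 320 220 440 310 6; python3 shot.py p1t top 320 160 420 260 6
```

```text
3.1 [ 0.5635 -0.2976  0.0298] [0.6479 3.0719 0.0038] [0.7869 0.4914 0.2408] 0.06789825605180275
tcp px [375.3115 274.7927] crop [334.3693 331.2561]
3.15 [ 0.5637 -0.2983  0.0302] [0.6486 3.0708 0.0029] [-0.2526 -0.3383  0.8555] 0.06838040629266529
tcp px [363.7571 207.4392] crop [265.0427 287.1349]
```

View pics/p1.png

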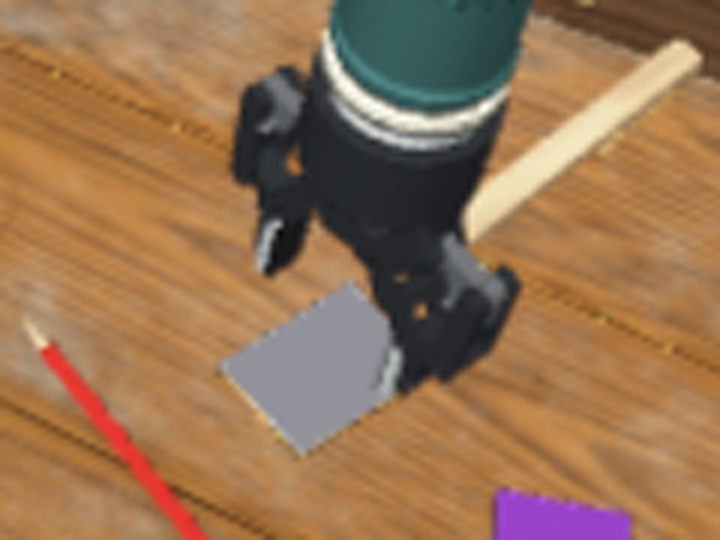

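View pics/p1t.png

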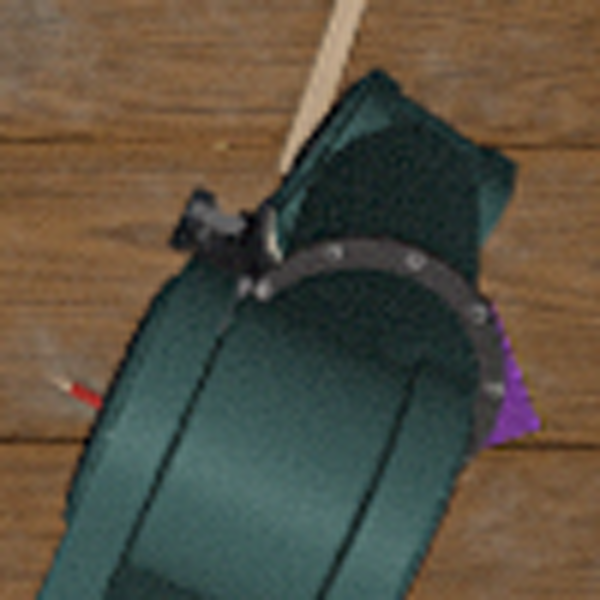

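Emit:
{"api": "play_rows", "payload": {"plan": [[0.001, -0.002, 0.01, 0, 0, 0, -0.6], [0.001, -0.002, 0.02, 0, 0, 0, -0.6], [0.001, -0.002, 0.02, 0, 0, 0, -0.6]]}}

```text
t: 3.58
tcp_pos: [0.5597, -0.3, 0.0072]
eef_rot: [-0.652, -3.071, -0.004]
force: [-0.3, -0.1, -0.5]
grip_width: 0.0682
```

Emit:
{"api": "play_rows", "payload": {"plan": [[0, 0, 0.004, 0, 0, 0, -0.6], [0, 0, 0.006, 0, 0, 0, -0.6], [0, 0, 0.006, 0, 0, 0, -0.6]]}}

```text
t: 3.95
tcp_pos: [0.5606, -0.3003, 0.0021]
eef_rot: [0.651, 3.073, 0.003]
force: [0.4, -0.8, -0.0]
grip_width: 0.0681
```

Emit:
{"api": "play_rows", "payload": {"plan": [[0, 0, -0.001, 0, 0, 0, 0.3], [0, 0, -0.001, 0, 0, 0, 0.3], [0, 0, -0.001, 0, 0, 0, 0.3], [0, 0, -0.001, 0, 0, 0, 0.3], [0, 0, -0.001, 0, 0, 0, 0.3]], "squeeze": 60}}

```text
t: 4.58
tcp_pos: [0.5616, -0.3027, 0.0057]
eef_rot: [0.652, 3.069, -0.001]
force: [-2.4, -0.8, 10.2]
grip_width: 0.0299
```

```bash
python3 shot.py p2 scene 320 220 440 310 6
```

```text
4.575 [ 0.5616 -0.3027  0.0057] [ 0.6524  3.0692 -0.0007] [-2.446  -0.7523 10.235 ] 0.029917227656312523
tcp px [375.2727 281.2165] crop [334.136  369.7992]
```

View pics/p2.png

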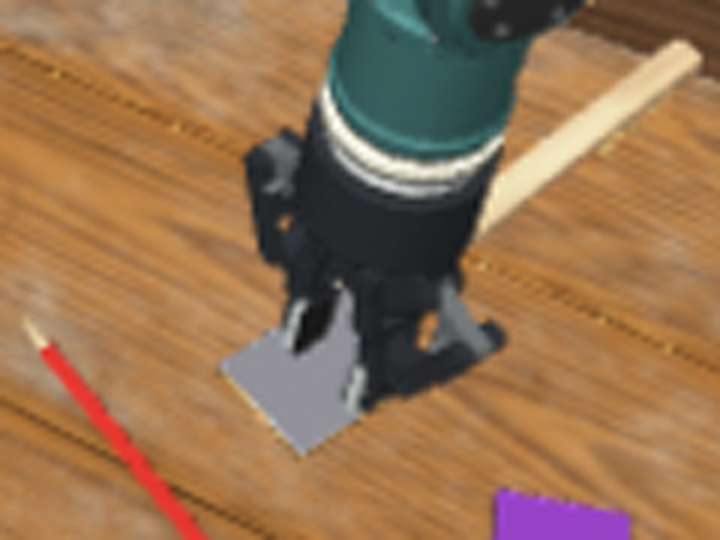

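Emit:
{"api": "play_rows", "payload": {"plan": [[0, 0, -0.015, 0, 0, 0, -0.7], [0, 0, -0.015, 0, 0, 0, -0.7], [0, 0, -0.015, 0, 0, 0, -0.7], [0, 0, -0.015, 0, 0, 0, -0.7]]}}

```text
t: 5.12
tcp_pos: [0.5603, -0.3, 0.0179]
eef_rot: [-0.651, -3.073, -0.004]
force: [0.1, -0.3, 0.2]
grip_width: 0.0724
```

Emit:
{"api": "play_rows", "payload": {"plan": [[0, 0, 0.01, 0, 0, 0, -0.6], [0, 0, 0.018, 0, 0, 0, -0.6], [0, 0, 0.022, 0, 0, 0, -0.6], [0, 0, 0.022, 0, 0, 0, -0.6]]}}

```text
t: 5.62
tcp_pos: [0.5602, -0.3002, -0.0044]
eef_rot: [-0.651, -3.073, -0.004]
force: [0.5, 0.5, -0.1]
grip_width: 0.0685
```

Emit:
{"api": "play_rows", "payload": {"plan": [[0, 0, 0.002, 0, 0, 0, -0.6], [0, 0, 0.002, 0, 0, 0, -0.6]]}}

```text
t: 5.88
tcp_pos: [0.5607, -0.3004, -0.0056]
eef_rot: [0.651, 3.073, 0.003]
force: [0.6, -0.7, -0.2]
grip_width: 0.0682
```

Emit:
{"api": "play_rows", "payload": {"plan": [[0, 0, 0.001, 0, 0, 0, -0.6], [0, 0, 0.002, 0, 0, 0, -0.6]]}}

```text
t: 6.12
tcp_pos: [0.5608, -0.3004, -0.0071]
eef_rot: [0.651, 3.073, 0.003]
force: [-1.3, 0.3, 10.4]
grip_width: 0.0682
```

Emit:
{"api": "play_rows", "payload": {"plan": [[0, 0, -0.005, 0, 0, 0, -0.6], [0, 0, -0.005, 0, 0, 0, -0.6], [0, 0, -0.005, 0, 0, 0, 0.3], [0, 0, -0.005, 0, 0, 0, 0.3], [0, 0, -0.005, 0, 0, 0, 0.3], [0, 0, -0.005, 0, 0, 0, 0.3]], "squeeze": 60}}

```text
t: 6.88
tcp_pos: [0.5609, -0.3001, -0.0019]
eef_rot: [0.651, 3.073, 0.004]
force: [-1.5, 2.0, 6.2]
grip_width: 0.0535
```

Emit:
{"api": "play_rows", "payload": {"plan": [[0, 0, -0.03, 0, 0, 0, 0.3], [0, 0, -0.08, 0, 0, 0, 0.3], [0, 0, -0.12, 0, 0, 0, 0.3], [0, 0, -0.12, 0, 0, 0, 0.3]]}}

```text
t: 7.38
tcp_pos: [0.5624, -0.3018, 0.1202]
eef_rot: [0.65, 3.067, 0.001]
force: [0.2, -0.3, -1.9]
grip_width: 0.0531
```

```bash
python3 shot.py p3 scene 310 180 430 270 6
```

```text
7.375 [ 0.5624 -0.3018  0.1202] [0.6503 3.067  0.0005] [ 0.241  -0.2697 -1.9447] 0.053082587053264685
tcp px [382.8678 255.4379] crop [439.7067 455.1276]
```

View pics/p3.png

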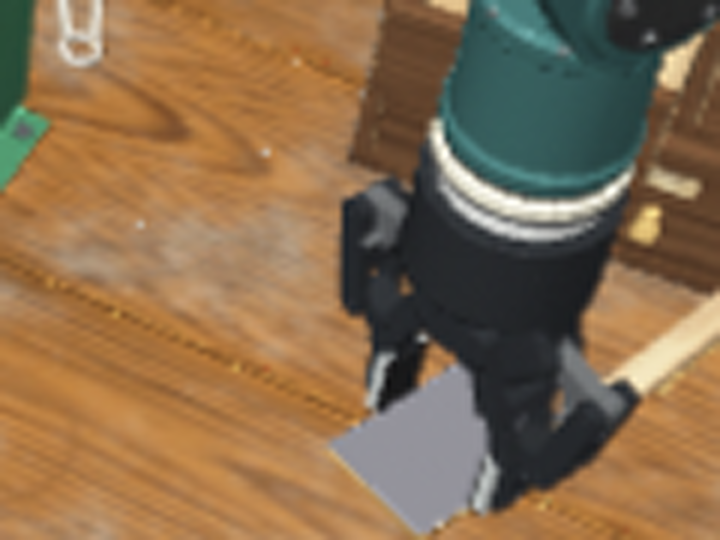

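```bash
python3 - <<'E'
from mv import *
s=st()
rel(np.array([.5612,-.3005,.1175]),s["eef_rot"],[((.565,-.25,.27),-.418),((.6775,.0245,.27),.019)])
E
```

```text
7.425 [ 0.5609 -0.3007  0.1181] [0.6509 3.0712 0.0025] [-0.5468 -0.5805 -3.2896] 0.053513646695292856
[ 0.0167  0.048  -0.1524] [0.002  0.0018 0.0003]
[ 0.0253  0.3445 -0.1518] [ 0.0016  0.0022 -0.4367]
```

Emit:
{"api": "play_rows", "payload": {"plan": [[0.017, 0.048, -0.06, 0, 0, 0, 0.3], [0.017, 0.048, -0.12, 0, 0, 0, 0.3], [0.017, 0.048, -0.152, 0, 0, 0, 0.3], [0.02, 0.1, -0.152, 0.001, 0.001, -0.1, 0.3], [0.022, 0.15, -0.152, 0.002, 0.002, -0.2, 0.3], [0.024, 0.2, -0.152, 0.002, 0.002, -0.3, 0.3], [0.025, 0.25, -0.152, 0.002, 0.002, -0.4, 0.3], [0.025, 0.3, -0.152, 0.002, 0.002, -0.437, 0.3], [0.025, 0.33, -0.152, 0.002, 0.002, -0.437, 0.3], [0.025, 0.3445, -0.152, 0.002, 0.002, -0.437, 0.3], [0.025, 0.3445, -0.152, 0.002, 0.002, -0.437, 0.3], [0.025, 0.3445, -0.152, 0.002, 0.002, -0.437, 0.3]]}}

```text
t: 8.93
tcp_pos: [0.6764, 0.0214, 0.2693]
eef_rot: [0.026, -3.138, 0.002]
force: [0.5, 0.4, -2.5]
grip_width: 0.0536
```

```bash
python3 shot.py p4 scene 230 90 350 190 6;python3 shot.py p4t top 230 110 320 200 6; python3 - <<'E'
from mv import *
s=st(); rel(s["tcp_pos"],s["eef_rot"],[((.6775,.0245,.27),.019),((.6775,.0245,.20),.019)])
E
```

```text
8.925 [0.6764 0.0214 0.2693] [ 0.0257 -3.138   0.0024] [ 0.4929  0.3858 -2.5221] 0.053621467815223076
tcp px [293.9075 139.302 ] crop [385.9448 298.3122]
8.975 [0.6766 0.0213 0.2696] [ 0.0249 -3.1387  0.0021] [-0.1767 -0.5587 -2.0574] 0.053601976810474405
tcp px [271.6688 156.5171] crop [252.513  281.6024]
9.025 [0.6767 0.0215 0.2699] [ 0.0251 -3.1393  0.0016] [ 0.7345 -0.6695 -1.5   ] 0.05360841751190706
[-0.0008  0.003  -0.0001] [-0.001  -0.0022 -0.003 ]
[-0.001   0.003   0.0699] [-0.001  -0.0022 -0.003 ]
```

View pics/p4.png

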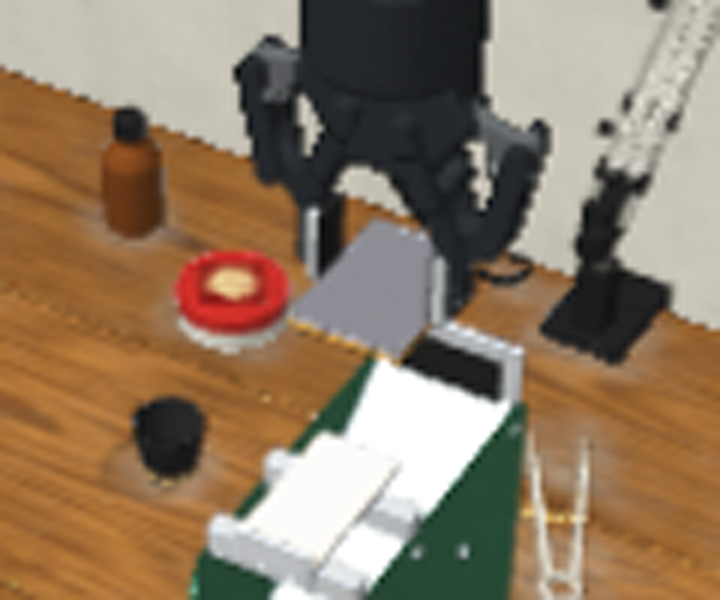

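View pics/p4t.png

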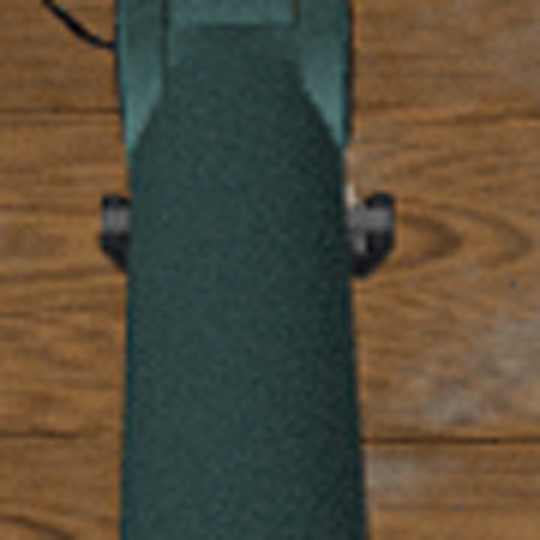

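```bash
python3 - <<'E'
from h import *
for p in[(291,312),(398,354)]: print(ray("scene",px(p,230,90,6),.278))
# far-left / right edges of the plate, top surface
for p in[(328,262),(378,221)]: print(ray("scene",px(p,230,90,6),.278))
# shelf corners from this crop
for p in[(325,433),(398,464),(320,560),(247,522)]: print('shelf',ray("scene",px(p,230,90,6),.19))
E
```

```text
[0.63769238 0.04647404 0.278     ]
[ 0.63749317 -0.0064544   0.278     ]
[0.67536972 0.05036247 0.278     ]
[0.71197885 0.04619215 0.278     ]
shelf [0.66376188 0.04371434 0.19      ]
shelf [0.66297005 0.00469119 0.19      ]
shelf [0.59132032 0.00321471 0.19      ]
shelf [0.59506061 0.043208   0.19      ]
```

Emit:
{"api": "play_rows", "payload": {"plan": [[0, 0.003, 0.04, 0, 0, -0.002, 0.3], [0, 0.003, 0.065, 0, 0, -0.002, 0.3], [0, 0.003, 0.074, 0, 0, -0.002, 0.3], [0, 0.003, 0.074, 0, 0, -0.002, 0.3], [0, 0.003, 0.074, 0, 0, -0.002, 0.3]]}}

```text
t: 9.65
tcp_pos: [0.6783, 0.0268, 0.1975]
eef_rot: [-0.032, 3.14, 0.0]
force: [0.2, 0.2, -3.0]
grip_width: 0.0536
```

```bash
python3 shot.py p5 scene 230 110 350 200 6
```

```text
9.65 [0.6783 0.0268 0.1975] [-0.0324  3.1402  0.0005] [ 0.1935  0.2164 -2.9986] 0.05359005449970216
tcp px [291.7773 158.8307] crop [373.1638 295.4842]
```

View pics/p5.png

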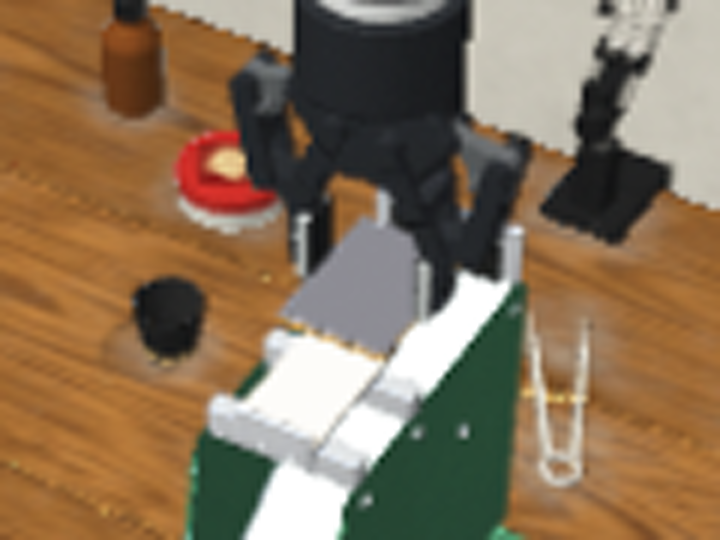

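```bash
python3 - <<'E'
from h import *
for p in[(281,314),(385,353)]: print(ray("scene",px(p,230,110,6),.206))
for p in[(245,403),(316,437)]: print('shelf',ray("scene",px(p,230,110,6),.19))
from mv import st
st()
E
```

```text
[0.63742558 0.05133652 0.206     ]
[ 0.63941861 -0.00147417  0.206     ]
shelf [0.5940545 0.0436288 0.19     ]
shelf [0.59201431 0.00567108 0.19      ]
9.7 [0.6783 0.027  0.1976] [-0.0327  3.14    0.0007] [ 0.077  -0.1963 -2.1713] 0.05367234637064199
```

Emit:
{"api": "play_rows", "payload": {"plan": [[0, -0.0015, 0.005, 0, 0, 0, 0.3], [0, -0.0015, 0.008, 0, 0, 0, 0.3], [0, -0.0015, 0.008, 0, 0, 0, 0.3]]}}

```text
t: 10.07
tcp_pos: [0.6772, 0.0255, 0.1881]
eef_rot: [0.033, -3.14, -0.0]
force: [-0.7, 0.3, -1.3]
grip_width: 0.0535
```

Emit:
{"api": "play_rows", "payload": {"plan": [[0, 0, 0.001, 0, 0, 0, 0.3], [0, 0, 0.0015, 0, 0, 0, 0.3]]}}

```text
t: 10.32
tcp_pos: [0.6774, 0.0255, 0.1878]
eef_rot: [0.033, -3.14, -0.0]
force: [-4.1, -0.1, 7.7]
grip_width: 0.0538
```

Contact with the shelf. Opening to release.

Emit:
{"api": "play_rows", "payload": {"plan": [[0, 0, -0.001, 0, 0, 0, -1], [0, 0, -0.001, 0, 0, 0, -1], [0, 0, -0.001, 0, 0, 0, -1], [0, 0, -0.001, 0, 0, 0, -1], [0, 0, -0.001, 0, 0, 0, -1], [0, 0, -0.001, 0, 0, 0, -1]]}}

```text
t: 11.08
tcp_pos: [0.6772, 0.0257, 0.1874]
eef_rot: [0.033, -3.14, -0.0]
force: [0.0, -0.3, -0.3]
grip_width: 0.0855
```

```bash
python3 shot.py p6 scene 220 110 350 270 4
```

```text
11.075 [0.6772 0.0257 0.1874] [ 0.0332 -3.1398 -0.0005] [ 0.0438 -0.2803 -0.3013] 0.08549040656243151
tcp px [291.8313 161.9403] crop [288.8251 209.2611]
```

View pics/p6.png

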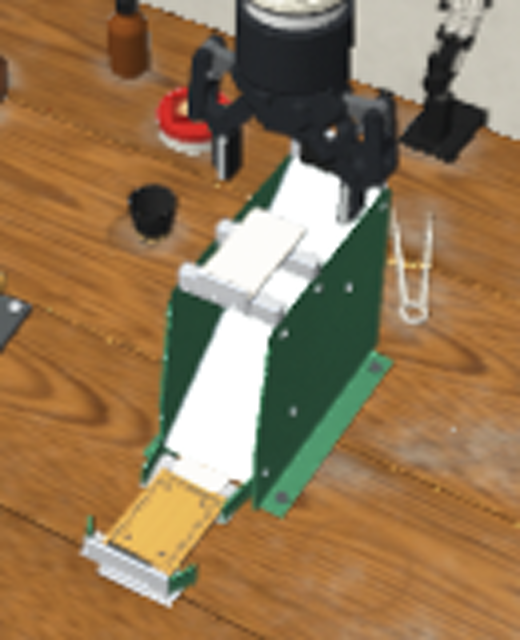

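```bash
python3 - <<'E'
import cv2
im=cv2.imread("pics/p6_full.png");cv2.imwrite("pics/p6z.png",cv2.resize(im[215:265,235:295],None,fx=12,fy=12,interpolation=cv2.INTER_CUBIC))
E
```

```text
(no output)
```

View pics/p6z.png

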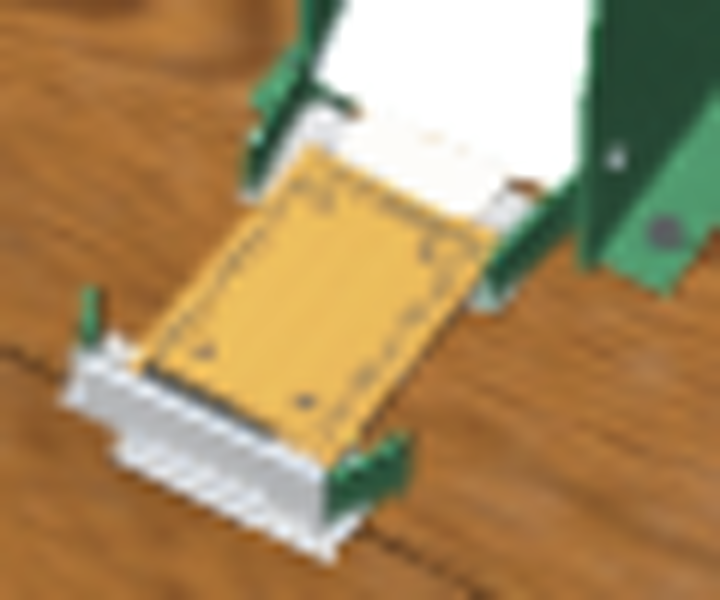

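Emit:
{"api": "play_rows", "payload": {"plan": [[0, 0, -0.06, 0, 0, 0, -1], [0, 0, -0.1, 0, 0, 0, -1], [0.1, 0, -0.1, 0, 0, 0, -1], [0.18, 0, -0.1, 0, 0, 0, -1], [0.21, 0, -0.1, 0, 0, 0, -1], [0.21, 0, -0.1, 0, 0, 0, -1]]}}

```text
t: 11.88
tcp_pos: [0.4627, 0.0207, 0.2875]
eef_rot: [0.033, -3.137, -0.0]
force: [1.2, -0.2, 0.0]
grip_width: 0.0852
```

```bash
python3 - <<'E'
from h import *
from mv import *
for p in[(315,148),(497,236),(333,470),(135,366)]: print(ray("scene",px(p,235,215,12),.036))
st()
E
```

```text
[0.54   0.0442 0.036 ]
[ 0.5397 -0.0067  0.036 ]
[ 0.4627 -0.0103  0.036 ]
[0.4638 0.0444 0.036 ]
11.875 [0.4627 0.0207 0.2875] [ 0.0335 -3.1369 -0.0004] [ 1.1569 -0.1665  0.0123] 0.08519999609902588
```

Emit:
{"api": "play_rows", "payload": {"plan": [[-0.037, -0.0005, 0.06, 0, 0, 0, -1], [-0.037, -0.0005, 0.12, 0, 0, 0, -1], [-0.037, -0.0005, 0.18, 0, 0, 0, -1], [-0.037, -0.0005, 0.207, 0, 0, 0, -0.9], [-0.037, -0.0005, 0.207, 0, 0, 0, -0.9], [-0.037, -0.0005, 0.207, 0, 0, 0, -0.9]]}}

```text
t: 12.62
tcp_pos: [0.5051, 0.0216, 0.0818]
eef_rot: [-0.033, 3.141, 0.001]
force: [0.2, -0.4, -0.1]
grip_width: 0.0811
```

```bash
python3 shot.py p7 scene 220 170 320 270 6
```

```text
12.625 [0.5051 0.0216 0.0818] [-0.0331  3.1409  0.0007] [ 0.2213 -0.4428 -0.0841] 0.08109284177645451
tcp px [260.4241 227.9183] crop [245.0445 350.0097]
```

View pics/p7.png

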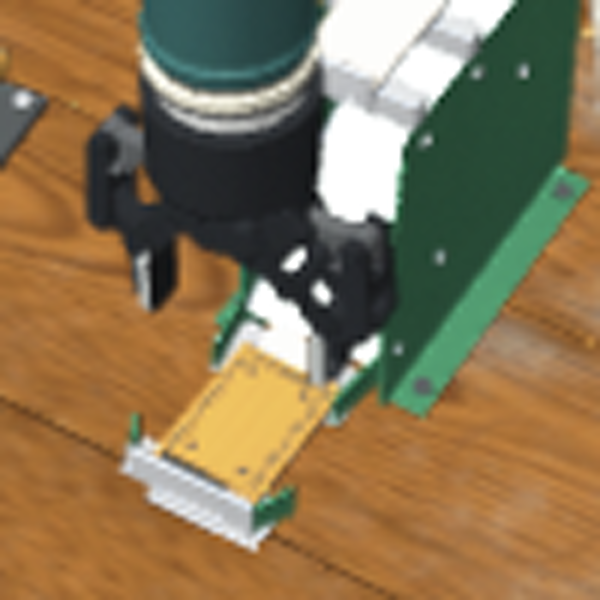

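Emit:
{"api": "play_rows", "payload": {"plan": [[0.005, -0.002, 0.03, 0, 0, 0, -0.9], [0.005, -0.002, 0.05, 0, 0, 0, -0.9], [0.005, -0.002, 0.06, 0, 0, 0, -0.9], [0.005, -0.002, 0.064, 0, 0, 0, -0.9], [0.005, -0.002, 0.064, 0, 0, 0, -0.9]]}}

```text
t: 13.3
tcp_pos: [0.4996, 0.0195, 0.0174]
eef_rot: [0.033, -3.141, -0.001]
force: [0.1, -1.2, 0.2]
grip_width: 0.0811
```

```bash
python3 shot.py p8 scene 220 170 320 270 6
```

```text
13.3 [0.4996 0.0195 0.0174] [ 0.0335 -3.1412 -0.0007] [ 0.0898 -1.2014  0.2353] 0.08109819922881725
tcp px [260.5853 244.0546] crop [246.0119 446.8277]
```

View pics/p8.png

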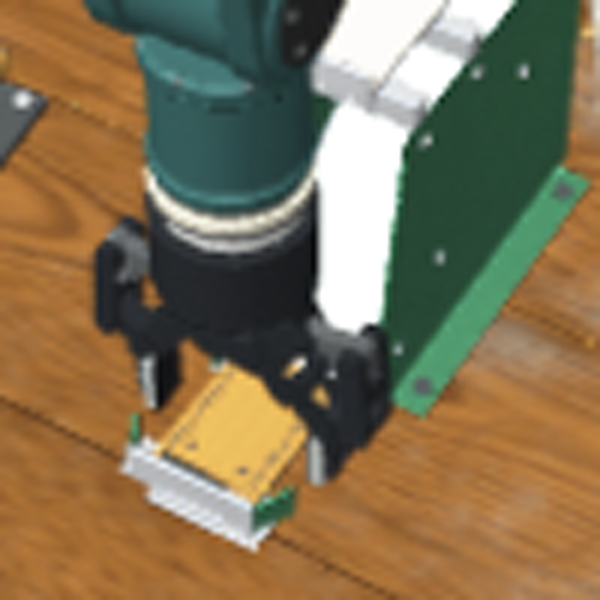

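Emit:
{"api": "play_rows", "payload": {"plan": [[0, 0, 0, 0, 0, 0, 0.3], [0, 0, 0, 0, 0, 0, 0.3], [0, 0, 0, 0, 0, 0, 0.3], [0, 0, 0, 0, 0, 0, 0.3], [0, 0, 0, 0, 0, 0, 0.3], [0, 0, 0, 0, 0, 0, 0.3]], "squeeze": 60}}

```text
t: 14.1
tcp_pos: [0.4993, 0.0195, 0.0177]
eef_rot: [0.033, -3.141, -0.001]
force: [-0.7, 0.2, 7.0]
grip_width: 0.0541
```

Emit:
{"api": "play_rows", "payload": {"plan": [[0, 0, -0.02, 0, 0, 0, 0.3], [0.0, 0, -0.06, 0, 0, 0, 0.3], [0, 0, -0.12, 0, 0, 0, 0.3], [0, 0, -0.16, 0, 0, 0, 0.3], [0, 0, -0.16, 0, 0, 0, 0.3]], "squeeze": 60}}

```text
t: 14.72
tcp_pos: [0.5012, 0.0196, 0.1796]
eef_rot: [-0.033, 3.136, 0.002]
force: [0.5, 0.3, -2.7]
grip_width: 0.0545
```

```bash
python3 shot.py p9 scene 210 140 310 230 7
```

```text
14.725 [0.5012 0.0196 0.1796] [-0.0332  3.1361  0.0018] [ 0.4828  0.3328 -2.7493] 0.05447065386102606
tcp px [259.1876 204.7721] crop [347.3131 456.405 ]
```

View pics/p9.png

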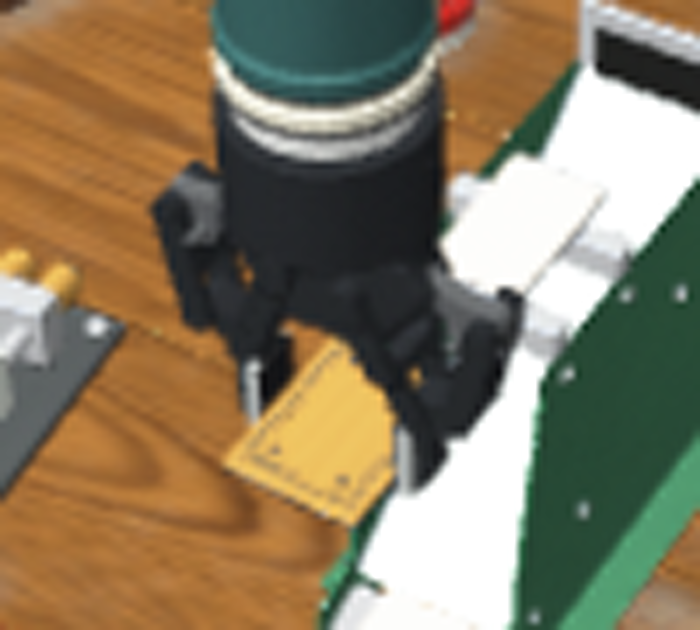

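```bash
python3 - <<'E'
import cv2
from h import *
from mv import st
for p in[(225,465),(350,525)]: print(ray("scene",px(p,210,140,7),.198))
st()
t=cv2.imread("pics/top0.png");s=cv2.imread("pics/scene0.png")
cv2.imwrite("pics/ht.png",cv2.resize(t[180:245,185:225],None,fx=12,fy=9+3,interpolation=cv2.INTER_CUBIC)[:600*13//10])
cv2.imwrite("pics/hs.png",cv2.resize(s[173:228,170:232],None,fx=10,fy=10,interpolation=cv2.INTER_CUBIC))
cv2.imwrite("pics/ht.png",cv2.resize(t[185:243,188:220],None,fx=10,fy=10,interpolation=cv2.INTER_CUBIC))
E
```

```text
[0.4613 0.0447 0.198 ]
[ 0.4606 -0.0084  0.198 ]
14.775 [0.4995 0.0195 0.1777] [-0.0335  3.1405  0.0011] [-0.1063  0.5808 -2.7449] 0.05426290063801112
```

View pics/hs.png

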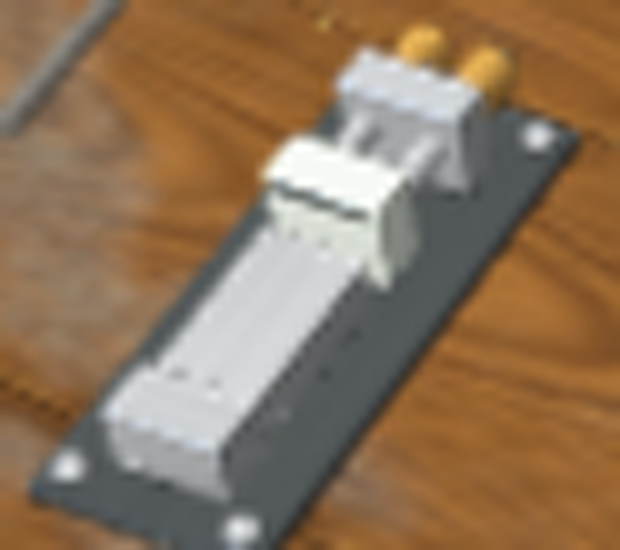

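View pics/ht.png

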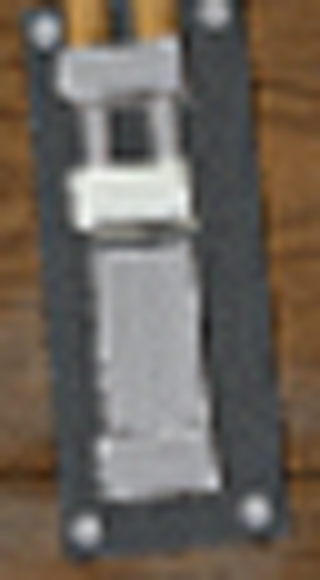

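```bash
python3 - <<'E'
from mv import *
s=st()
rel(s["tcp_pos"],s["eef_rot"],[((.507,.264,.12),.122)])
E
```

```text
14.775 [0.4995 0.0195 0.1777] [-0.0335  3.1405  0.0011] [-0.1063  0.5808 -2.7449] 0.05426290063801112
[-0.0126  0.2442  0.0579] [ 0.0006  0.0009 -0.1007]
```

Emit:
{"api": "play_rows", "payload": {"plan": [[-0.006, 0.06, 0.0, 0, 0, -0.03, 0.3], [-0.012, 0.12, 0, 0, 0, -0.1, 0.3], [-0.0126, 0.18, 0, 0, 0, -0.1, 0.3], [-0.0126, 0.23, 0.03, 0, 0, -0.1, 0.3], [-0.0126, 0.244, 0.058, 0, 0, -0.1, 0.3], [-0.0126, 0.244, 0.058, 0, 0, -0.1, 0.3], [-0.0126, 0.244, 0.058, 0, 0, -0.1, 0.3]]}}

```text
t: 15.65
tcp_pos: [0.5062, 0.2616, 0.1181]
eef_rot: [0.187, -3.133, 0.003]
force: [0.4, 0.4, -1.6]
grip_width: 0.0545
```

```bash
python3 shot.py q1 scene 150 130 250 230 6;python3 shot.py q1t top 160 160 250 250 6; python3 - <<'E'
from mv import *
s=st()
rel(s["tcp_pos"],s["eef_rot"],[((.507,.264,.12),.122)])
E
```

```text
15.65 [0.5062 0.2616 0.1181] [ 0.1873 -3.1325  0.0027] [ 0.353   0.4271 -1.5734] 0.054521700938944206
tcp px [189.394  185.6618] crop [238.8642 336.471 ]
15.7 [0.5069 0.2616 0.1189] [ 0.1863 -3.1343  0.0014] [-0.0161 -0.8589 -2.2815] 0.054486269192523085
tcp px [198.4678 218.2638] crop [233.3067 352.0827]
15.75 [0.5073 0.2618 0.1194] [ 0.1858 -3.1353  0.0004] [ 0.6813  0.5146 -2.7134] 0.054275855603057116
[ 0.0001  0.0022 -0.0006] [-0.0002 -0.0008 -0.0036]
```

View pics/q1.png

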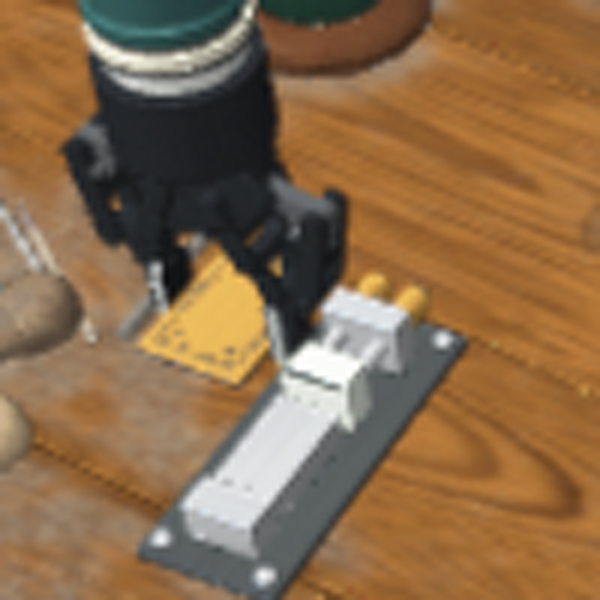

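View pics/q1t.png

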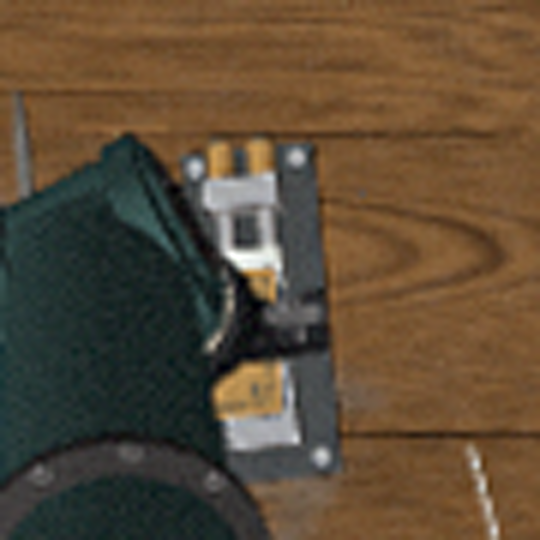

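```bash
python3 - <<'E'
from h import *
for p in[(137,345),(240,384)]: print(ray("scene",px(p,150,130,6),.1375))
for p in[(287,412)]: print(ray("top",px(p,160,160,6),.1375))
E
```

```text
[0.46353465 0.28358391 0.1375    ]
[0.4686871  0.22694833 0.1375    ]
[0.47249602 0.22778973 0.1375    ]
```

Emit:
{"api": "play_rows", "payload": {"plan": [[0, 0.002, 0.04, 0, 0, -0.004, 0.3], [0, 0.002, 0.075, 0, 0, -0.004, 0.3], [0, 0.002, 0.088, 0, 0, -0.004, 0.3], [0, 0.002, 0.088, 0, 0, -0.004, 0.3], [0, 0.002, 0.088, 0, 0, -0.004, 0.3]]}}

```text
t: 16.38
tcp_pos: [0.5074, 0.2659, 0.0322]
eef_rot: [-0.196, 3.135, 0.002]
force: [-0.4, 0.0, -2.6]
grip_width: 0.0541
```

```bash
python3 shot.py q2 scene 160 140 240 230 8;python3 shot.py q2t top 160 160 250 250 6
```

```text
16.375 [0.5074 0.2659 0.0322] [-0.1955  3.1347  0.0023] [-0.3616  0.0417 -2.5796] 0.05406320986832538
tcp px [192.7685 205.1866] crop [265.6477 524.9929]
16.425 [0.5074 0.266  0.0323] [-0.1959  3.1344  0.0025] [ 0.4771  0.2633 -1.9308] 0.05414174328343443
tcp px [201.8987 221.3258] crop [253.8924 370.4546]
```

View pics/q2.png

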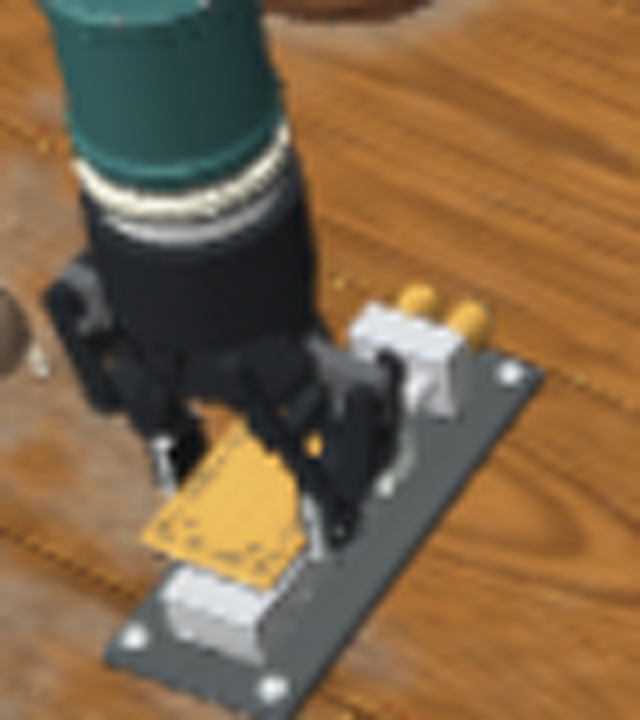

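View pics/q2t.png

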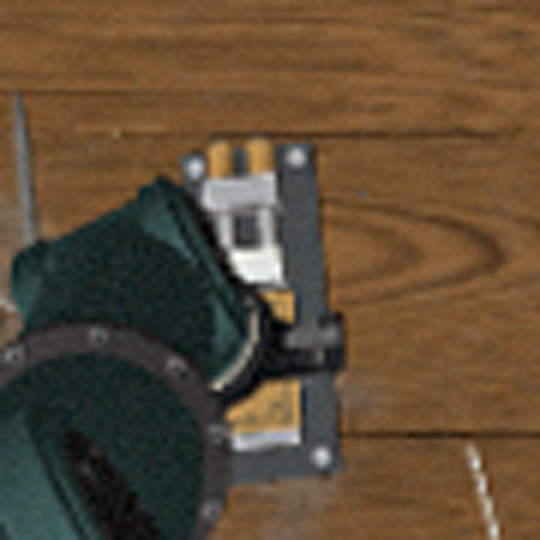

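```bash
python3 - <<'E'
from h import *
for p in[(142,540),(273,588)]: print(ray("scene",px(p,160,140,8),.0507))
for p in[(300,442),(294,291)]: print(ray("top",px(p,160,160,6),.0507))
for p in[(283,278)]: print('jaw R',ray("top",px(p,160,160,6),.044))
a=np.array([.522,.265]);c,s=np.cos(.122),np.sin(.122)
for l in [(-.054,.028),(-.054,-.028),(.026,-.028)]: print(l,a+[c*l[0]-s*l[1],s*l[0]+c*l[1]])
E
```

```text
[0.46596827 0.2869596  0.0507    ]
[0.47248678 0.23121647 0.0507    ]
[0.46444836 0.23459915 0.0507    ]
[0.55150463 0.24142075 0.0507    ]
jaw R [0.56005581 0.24923309 0.044     ]
(-0.054, 0.028) [0.46499384 0.28622021]
(-0.054, -0.028) [0.4718089  0.23063645]
(0.026, -0.028) [0.55121428 0.24037225]
```

Emit:
{"api": "play_rows", "payload": {"plan": [[0, 0, 0.006, 0, 0, 0, 0.3], [0, 0, 0.01, 0, 0, 0, 0.3], [0, 0, 0.01, 0, 0, 0, 0.3], [0, 0, 0.01, 0, 0, 0, 0.3]], "squeeze": 80}}

```text
t: 16.98
tcp_pos: [0.5062, 0.2656, 0.0207]
eef_rot: [0.196, -3.134, -0.0]
force: [-0.1, -0.2, -2.8]
grip_width: 0.0537
```

Emit:
{"api": "play_rows", "payload": {"plan": [[-0.003, 0, 0, 0, 0, 0, 0.3], [-0.006, 0, 0, 0, 0, 0, 0.3], [-0.009, 0, 0, 0, 0, 0, 0.3], [-0.01, 0, 0, 0, 0, 0, 0.3], [-0.01, 0, 0, 0, 0, 0, 0.3]]}}

```text
t: 17.6
tcp_pos: [0.5148, 0.2667, 0.0206]
eef_rot: [0.197, -3.131, 0.0]
force: [-3.1, -0.7, -1.3]
grip_width: 0.0538
```

Emit:
{"api": "play_rows", "payload": {"plan": [[-0.003, 0, 0, 0, 0, 0, 0.3], [-0.006, 0, 0, 0, 0, 0, 0.3], [-0.009, 0, 0, 0, 0, 0, 0.3], [-0.01, 0, 0, 0, 0, 0, 0.3], [-0.01, 0, 0, 0, 0, 0, 0.3]]}}

```text
t: 18.23
tcp_pos: [0.5221, 0.2675, 0.0203]
eef_rot: [0.198, -3.127, 0.003]
force: [-7.0, -0.3, 2.2]
grip_width: 0.0539
```

```bash
python3 shot.py q3 scene 160 140 240 230 8;python3 shot.py q3t top 175 185 235 250 9
```

```text
18.225 [0.5221 0.2675 0.0203] [ 0.1985 -3.1265  0.0026] [-7.0347 -0.3268  2.1921] 0.05386371797165329
tcp px [195.9621 204.5634] crop [291.1971 520.0072]
18.275 [0.5221 0.2675 0.0204] [ 0.1984 -3.1265  0.0027] [-8.8291 -0.5027  2.058 ] 0.05343182126234154
tcp px [202.2732 217.581 ] crop [249.4585 297.2286]
```

View pics/q3.png

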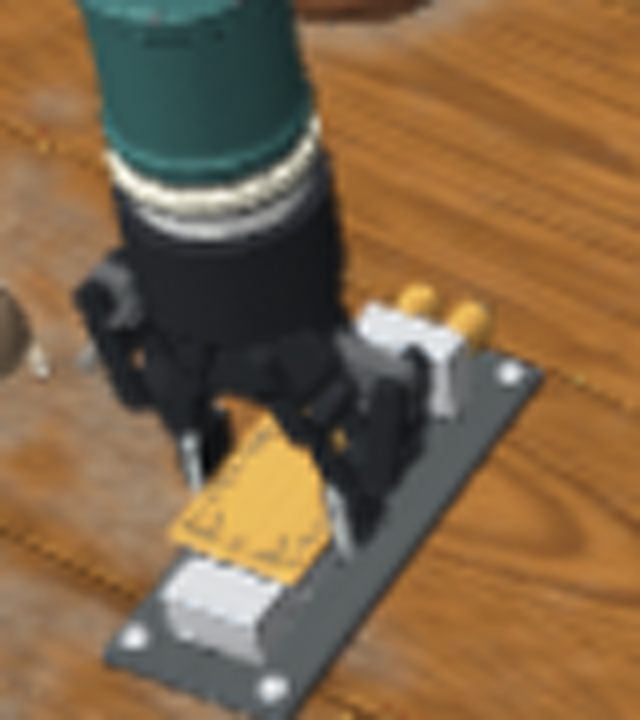

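View pics/q3t.png

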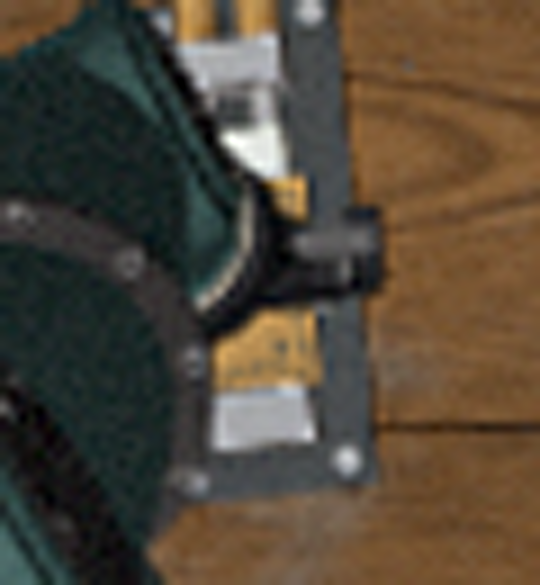

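Emit:
{"api": "play_rows", "payload": {"plan": [[-0.002, 0, -0.0015, 0, 0, 0, 0.3], [-0.005, 0, -0.0015, 0, 0, 0, 0.3], [-0.005, 0, -0.0015, 0, 0, 0, 0.3], [-0.005, 0, -0.0015, 0, 0, 0, 0.3]]}}

```text
t: 18.82
tcp_pos: [0.525, 0.2678, 0.021]
eef_rot: [0.199, -3.123, 0.004]
force: [-9.4, -0.2, 0.5]
grip_width: 0.0536
```

```bash
python3 shot.py q4 scene 160 140 240 230 8;python3 shot.py q4t top 175 185 235 250 9
```

```text
18.825 [0.525  0.2678 0.021 ] [ 0.1994 -3.1227  0.0044] [-9.4237 -0.184   0.5352] 0.053570648645346414
tcp px [196.4522 203.7664] crop [295.1172 513.6311]
18.875 [0.5251 0.2678 0.021 ] [ 0.1994 -3.1227  0.0044] [-9.1739  0.3804 -0.5247] 0.05346806832612366
tcp px [202.1937 216.7181] crop [248.7434 289.4632]
```

View pics/q4.png

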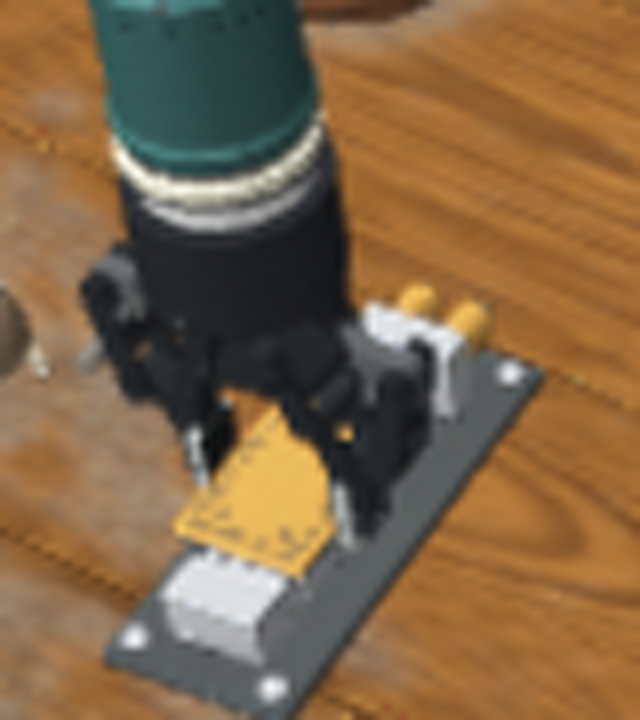

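View pics/q4t.png

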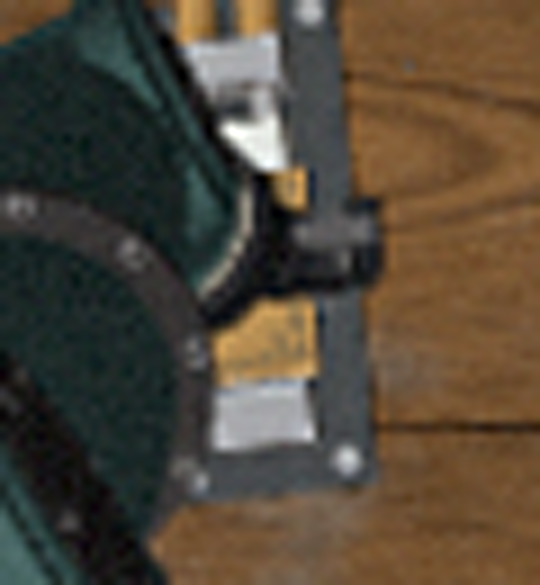

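```bash
python3 - <<'E'
from h import *
from mv import *
a=np.array([.522,.265]);c,s=np.cos(.122),np.sin(.122);M=np.array([[c,s],[-s,c]])
for p in[(177,529),(305,577)]: print(M@(ray("scene",px(p,160,140,8),.0395)[:2]-a))
for p in[(318,378)]: print(M@(ray("top",px(p,175,185,9),.0395)[:2]-a))
q=st();print(Rn.from_rotvec(q["eef_rot"]).as_matrix(), M@(q["tcp_pos"][:2]-a))
for p in[(213,391),(312,378)]: print('fixed',M@(ray("top",px(p,175,185,9),.032)[:2]-a))
E
```

```text
[-0.035   0.0271]
[-0.0359 -0.0287]
[-0.0366 -0.0244]
18.925 [0.525  0.2678 0.021 ] [ 0.1995 -3.1227  0.0044] [-9.0694 -0.6476  0.2122] 0.05349283061056968
[[-0.9918 -0.1273 -0.0124]
 [-0.1272  0.9919 -0.0036]
 [ 0.0127 -0.002  -0.9999]] [0.0033 0.0024]
fixed [-0.0362  0.0174]
fixed [-0.0354 -0.021 ]
```

Emit:
{"api": "play_rows", "payload": {"plan": [[0, 0, 0.002, 0, 0, 0, 0.3], [0, 0, 0.004, 0, 0, 0, 0.3], [0, 0, 0.0045, 0, 0, 0, 0.3], [0, 0, 0.0045, 0, 0, 0, 0.3]]}}

```text
t: 19.42
tcp_pos: [0.5255, 0.2678, 0.017]
eef_rot: [0.199, -3.124, 0.004]
force: [-7.8, -0.2, 2.1]
grip_width: 0.0537
```

Emit:
{"api": "play_rows", "payload": {"plan": [[0, 0, 0.001, 0, 0, 0, 0.3], [0, 0, 0.0015, 0, 0, 0, 0.3], [0, 0, 0.0015, 0, 0, 0, 0.3]]}}

```text
t: 19.8
tcp_pos: [0.5256, 0.2679, 0.016]
eef_rot: [0.199, -3.124, 0.004]
force: [-10.0, -1.1, 5.3]
grip_width: 0.0539
```

Emit:
{"api": "play_rows", "payload": {"plan": [[0, 0, 0.001, 0, 0, 0, 0.3], [0, 0, 0.0015, 0, 0, 0, 0.3], [0, 0, 0.0015, 0, 0, 0, 0.3]]}}

```text
t: 20.18
tcp_pos: [0.5257, 0.2678, 0.0159]
eef_rot: [0.199, -3.124, 0.004]
force: [-11.8, -1.9, 15.9]
grip_width: 0.0538
```

```bash
python3 shot.py q5 scene 160 140 240 230 8;python3 shot.py q5t top 175 185 235 250 9
```

```text
20.175 [0.5257 0.2678 0.0159] [ 0.1988 -3.1239  0.0037] [-11.7849  -1.8672  15.9327] 0.053806280040155856
tcp px [196.7956 204.7728] crop [297.8652 521.682 ]
20.225 [0.5256 0.2678 0.0159] [ 0.1988 -3.1239  0.0036] [-11.3052  -1.9803  16.8464] 0.05368306945567845
tcp px [202.4374 216.7449] crop [250.937 289.704]
```

View pics/q5.png

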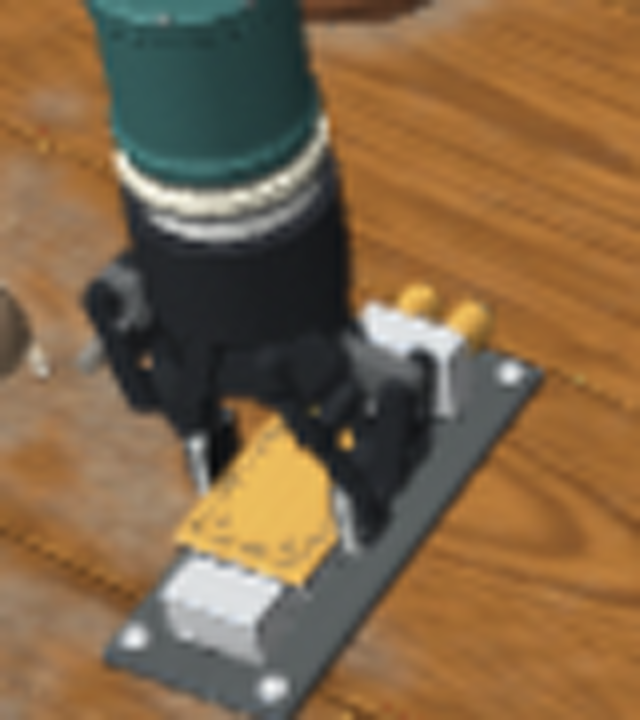

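View pics/q5t.png

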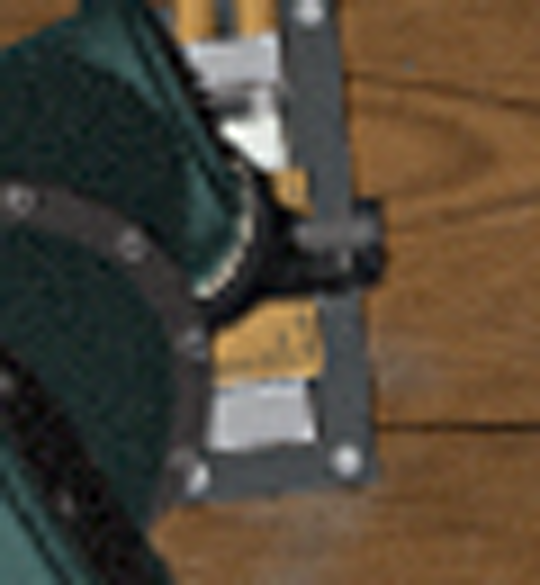

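Emit:
{"api": "play_rows", "payload": {"plan": [[0, 0, -0.001, 0, 0, 0, 0.3], [0.0015, 0, -0.001, 0, 0, 0, 0.3], [0.003, 0, -0.001, 0, 0, 0, 0.3], [0.003, 0, -0.001, 0, 0, 0, 0.3]]}}

```text
t: 20.78
tcp_pos: [0.5248, 0.2678, 0.016]
eef_rot: [0.198, -3.128, 0.002]
force: [-6.3, -1.0, 6.5]
grip_width: 0.0537
```

Emit:
{"api": "play_rows", "payload": {"plan": [[0.001, 0, 0, 0, 0, 0, 0.3], [0.002, 0, 0, 0, 0, 0, 0.3], [0.002, 0, 0, 0, 0, 0, 0.3]]}}

```text
t: 21.15
tcp_pos: [0.5234, 0.2676, 0.016]
eef_rot: [0.198, -3.129, 0.002]
force: [-6.5, -0.7, 5.0]
grip_width: 0.0537
```

Emit:
{"api": "play_rows", "payload": {"plan": [[0.001, 0, 0, 0, 0, 0, 0.3], [0.002, 0, 0, 0, 0, 0, 0.3], [0.002, 0, 0, 0, 0, 0, 0.3]]}}

```text
t: 21.52
tcp_pos: [0.5233, 0.2676, 0.016]
eef_rot: [0.197, -3.132, 0.0]
force: [-4.9, -1.5, 5.0]
grip_width: 0.0534
```

Emit:
{"api": "play_rows", "payload": {"plan": [[0.001, 0, 0, 0, 0, 0, 0.3], [0.002, 0, 0, 0, 0, 0, 0.3], [0.002, 0, 0, 0, 0, 0, 0.3]]}}

```text
t: 21.9
tcp_pos: [0.5232, 0.2677, 0.016]
eef_rot: [-0.196, 3.135, 0.001]
force: [-1.8, -1.2, 2.7]
grip_width: 0.0534
```

Emit:
{"api": "play_rows", "payload": {"plan": [[0, 0, 0, 0, 0, 0, -0.4], [0, 0, 0, 0, 0, 0, -0.6], [0, 0, 0, 0, 0, 0, -0.8], [0, 0, 0, 0, 0, 0, -0.8], [0, 0, 0, 0, 0, 0, -0.8]]}}

```text
t: 22.52
tcp_pos: [0.5221, 0.2677, 0.0158]
eef_rot: [0.196, -3.134, -0.001]
force: [-0.4, -0.2, -0.2]
grip_width: 0.0772
```

```bash
python3 shot.py q6 scene 160 140 240 230 8
```

```text
22.525 [0.5221 0.2677 0.0158] [ 0.1963 -3.1342 -0.0008] [-0.3957 -0.2208 -0.1732] 0.07718111987492343
tcp px [196.1076 205.5241] crop [292.3609 527.6927]
```

View pics/q6.png

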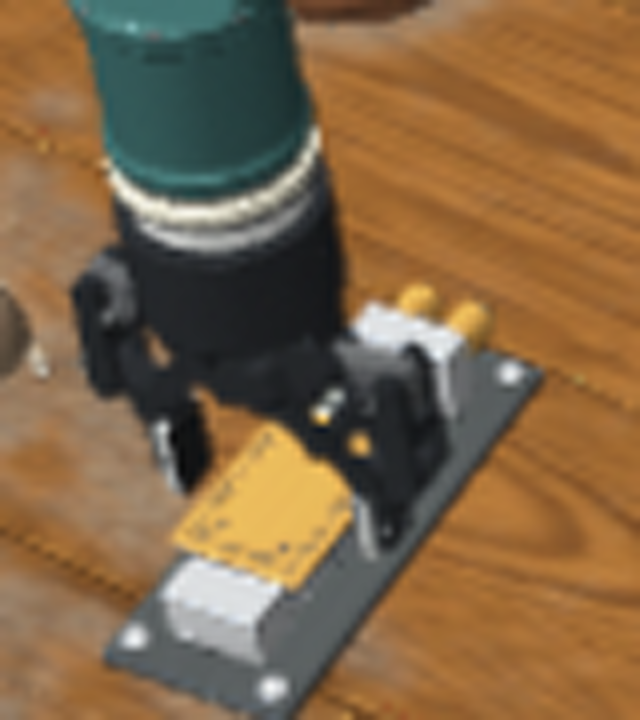

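Released. I'll raise the arm straight up, move it away and look again.

Emit:
{"api": "play_rows", "payload": {"plan": [[0, 0, -0.02, 0, 0, 0, -0.8], [0, 0, -0.06, 0, 0, 0, -0.8], [0, 0, -0.12, 0, 0, 0, -0.8], [0, 0, -0.18, 0, 0, 0, -0.8], [0, -0.06, -0.22, 0, 0, 0, -0.8], [0, -0.12, -0.22, 0, 0, 0, -0.8], [0, -0.18, -0.22, 0, 0, 0, -0.8], [0, -0.24, -0.22, 0, 0, 0, -0.8], [0, -0.3, -0.22, 0, 0, 0, -0.8], [0, -0.36, -0.22, 0, 0, 0, -0.8], [0, -0.36, -0.22, 0, 0, 0, -0.8]]}}

```text
t: 23.95
tcp_pos: [0.567, -0.0971, 0.2373]
eef_rot: [-0.179, 3.136, -0.005]
force: [-0.4, 0.5, -0.3]
grip_width: 0.0769
```

```bash
python3 shot.py r1 scene 165 165 240 235 8;python3 shot.py r1t top 180 180 225 245 9
```

```text
23.95 [ 0.567  -0.0971  0.2373] [-0.1789  3.1361 -0.0052] [-0.4093  0.528  -0.3457] 0.07689671267468477
tcp px [313.3916 190.1449] crop [1190.6329  204.6588]
24.0 [ 0.567  -0.0929  0.2369] [ 0.1867 -3.1359  0.001 ] [-0.1671 -0.4048  0.0367] 0.07662889220554857
tcp px [309.0704 194.9843] crop [1165.6332  138.8584]
```

View pics/r1.png

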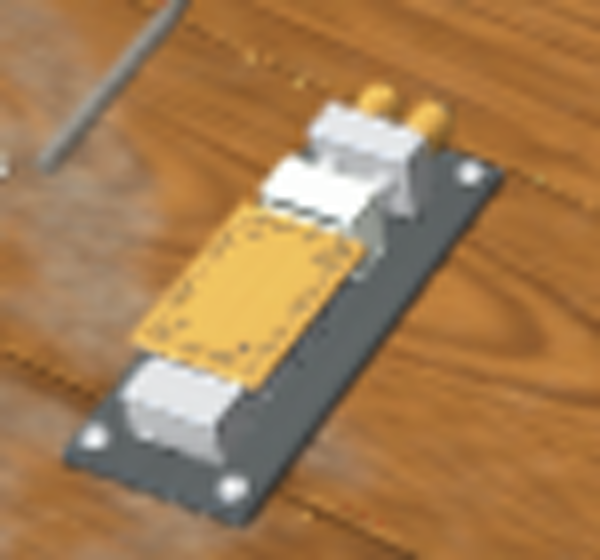

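View pics/r1t.png

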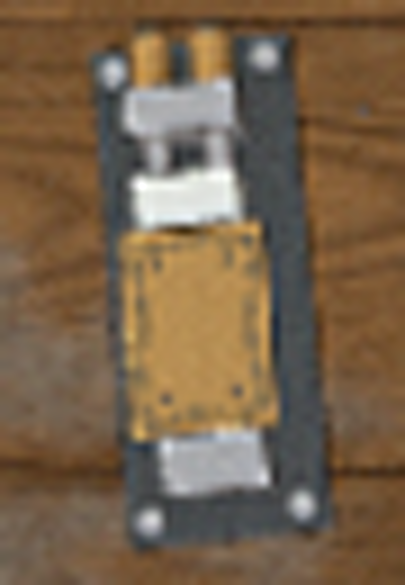

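View pics/r1_full.png

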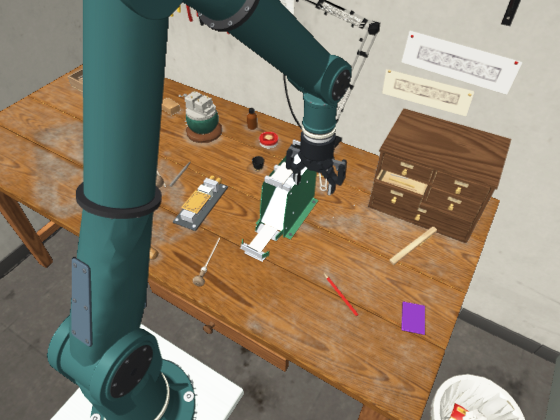

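```bash
python3 - <<'E'
from h import *
a=np.array([.522,.265]);c,s=np.cos(.122),np.sin(.122);M=np.array([[c,s],[-s,c]])
L=lambda n,u,z:M@(ray(n,u,z)[:2]-a)
W=[]
for n,P,o in(("scene",[(248,205),(367,243),(258,389),(132,342)],(165,165,8)),("top",[(120,235),(262,222),(278,425),(134,440)],(180,180,9))):
    q=np.array([L(n,px(p,*o),.034) for p in P]);print(n,q*1000,"centre",q.mean(0)*1000)
    d=q[0]+q[1]-q[2]-q[3];e=q[0]+q[3]-q[1]-q[2];print("yaw",np.arctan2(d[1],d[0]),np.arctan2(-e[0],e[1]))
for nm,P,z in(("fixed",[(160,436),(264,428),(270,487),(168,495)],.032),("sprung",[(132,177),(240,167),(243,222),(136,228)],.044),("foot",[(92,50),(290,38),(330,528),(130,548)],.008)):
    q=np.array([L("top",px(p,180,180,9),z) for p in P]);print(nm,q*1000)
E
```

```text
scene [[ 41.74356327  26.95104812]
 [ 43.0497591  -25.19987445]
 [-38.19604335 -26.22335602]
 [-37.49275058  28.79127417]] centre [2.27613211 1.07977295]
yaw -0.0050892738452819756 0.005625844166110578
top [[ 43.81592961  29.41599912]
 [ 42.88126017 -25.89592616]
 [-36.84547086 -25.45112652]
 [-36.5734178   30.21878445]] centre [3.31957528 2.07193272]
yaw -0.007791595497721966 -0.010872724598981549
fixed [[-35.8692429   20.49470637]
 [-37.16119478 -19.67856856]
 [-60.16408979 -20.08087864]
 [-58.95386217  19.22797805]]
sprung [[ 64.16331937  21.16805741]
 [ 63.50684832 -20.71742092]
 [ 41.8735252  -20.09943869]
 [ 44.05354577  21.18327664]]
foot [[124.26029964  39.63852457]
 [120.48045347 -39.26638189]
 [-76.06094267 -38.36251559]
 [-75.32467162  39.95434315]]
```

```bash
python3 - <<'E'
import cv2,numpy as np
a=cv2.imread("pics/scene0.png").astype(int);b=cv2.imread("pics/r1_full.png").astype(int)
for n,(x0,y0,x1,y1) in dict(burin=(190,235,225,290),punch=(168,155,192,190),stick=(385,222,440,268),purple=(398,298,430,338)).items():
    print(n,np.abs(a-b)[y0:y1,x0:x1].mean())
from rig import manip
print(manip.close_job())
E
```

```text
burin 13.167099567099568
punch 13.798809523809524
stick 15.005270092226613
purple 14.5375
the job is handed in; nothing more can be done
None
```

The plate is clamped bright face up in the engraver's holder, against the fixed jaw, and the job is handed in. It took about 24 s of the 70 s allowed.

**What I did**
- **First grip:** my first try to pick up the plate closed on its top, with about 10 N, because the fingertips were too high. I lifted, went lower and gripped it properly; the pictures showed no shift.
- **Turn-over:** I laid it on the chute shelf with its centre about 13 mm past the brow and released it. It came to rest in the tray bright face up.
- **Into the holder:** I took it by its long edges and pushed the sprung jaw back with its end until I felt about 9 N. Then I lowered it onto the bed, let it back against the fixed jaw and released it.

**Last checks**
- **Fit:** in the top picture the plate's near end and the fixed jaw's face are within about 1 mm of each other. The sprung jaw's face stands about 80 mm from the fixed one, which matches the jaw pressed back about 8 mm; I had no direct reading of the jaw.
- **Flatness:** the gripper met firm contact at the height expected for the bed, not for the top of the fixed jaw.
- **Sideways and turn:** the plate sits about 1–2 mm off the middle and is turned less than 1°.
- **Disagreement:** both pictures put the plate's centre 2–3 mm to +x of my estimated seat. The fixed jaw's face showed the same shift, so I put it down to my seat estimate.
- **Bystanders:** comparing before and after pictures gave a similar small difference for the graver, the punch, the light wooden stick at the back right (which I took to be the brush) and the purple look-alike. That looks like image noise, and I saw nothing moved. I did not measure their positions.

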